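# Turn the milk pan's handle in from the front of the hob

## Robot

A 6-joint arm with a two-finger parallel gripper is mounted at the origin on a cart in front of the work surface, level with it; the furniture and walls round the work are solid. World frame = base frame: x ahead of the robot, y to its left, z up, the work surface at z = 0. Lengths are in m, angles in rad, forces in N, time in s.
With the tool pointing down it reaches from about 0.4 to 0.825 m from the base axis. Payload 7 kg.
Tool frame: the origin (TCP) lies on the mounting face of the last link; the fingertips stand 178 mm ahead of it and the grasp point (between the pads) lies 159 mm ahead of it; z points along the fingers, y is the direction in which the jaws open and shut (so a half turn about z gives the same grasp; the last joint's range is limited). The gripper opens to 88 mm and grips with 3 to 60 N. Pads are 19 mm wide; open, the fingers measure 130 mm over their backs; the gripper's body (78 mm by 193 mm) begins 47 mm behind the grasp point.
Start: joints at [1.437, 0.359, 0.012, 0, -1.224, -0.288], TCP at [0.276, 0.616, 0.405] pointing down, gripper open.
Joint ranges: [-3.07, 3.07], [-1.43, 2.12], [-1.02, 1.25], [-3.03, 1.67], [-3.05, -0], [-3.03, 3.03]. Speed limits (rad/s): [2.39, 2.39, 3.01, 3.14, 3.14, 3.14].

## Interface

Orientations are given as [roll, pitch, yaw] about the fixed x, y, z axes, in that order (R = Rz(yaw) Ry(pitch) Rx(roll)).
In Python, from station import * gives the robot as it stands.
- The arm moves only by the tool arm_command, never from a script. Its argument "targets" is a list of rows, each a list of 3 entries, a list of its own where there are three numbers: the turn, a rotation vector about the world's x, y, z in rad, then the shift along the world's x, y, z in mm, then the closure, from 0 (fully open) to 1 (shut). In form: [[[wx, wy, wz], [tx, ty, tz], fingers], ...]. A call has 1 to 8 rows; each row shifts and turns the commanded pose from where the row before left it; what a row does not reach is not made up. A row lasts 1/10 s, in which the tool goes at most 50 mm and 8.59 degrees, less where a joint would pass 70% of its speed; a pose out of reach is approached as far as the arm can. A call with a gripper value outside its range is refused whole. The fingers move at their own pace and stop on an object; "squeeze" is the grip in N (left out, the last holds). Time passes only in rows, so rows that do not move let the fingers close. It gives the time, the measured TCP pose, the force and the opening at its end, in the units of the state.
- get_state(): the state, without advancing time (a new reading comes with each control period).
- grab_frame(name): name is "side" or "top" or "wrist"; returns (picture, depth): 400x640x3 uint8, red, green, blue; 400x640 float32, m along the optical axis (not along the pixel's ray), 0 where there is no reading.
- camera_params(name): a dict with "mtx" (3x3 intrinsics, pixels), "eye" and "orientation" of the camera in the world. Camera axes: x right, y down, z forward; pixel columns grow to the right and rows downward; lengths in m; the calibration is good to about 2 mm. The wrist camera is an equidistant fisheye: a pixel r from the principal point sees the ray r / f radians off the axis. A picture is of the moment at which its call begins: read the wrist's pose just before it. camera_params takes no time and is no camera call; for the wrist camera it gives the pose at the moment of the call.
- job_done(): hands the job in, once; it reports no verdict.
The state is a dict: "t": time; "q": joint angles; "qd": joint speeds; "joint_efforts": joint torques, N m; "eef_pos": TCP position; "ee_rot": TCP orientation; "force": force on the tool from outside, world axes, zero at the start; "moment": the same for the moment, N m; "width": finger opening in m.
Only numpy, scipy, OpenCV 4.12 (cv2) and the standard library are available. Lean on these libraries where they do the work, as an engineer would, in place of code of your own. Each camera call takes 0.05 s, during which the arm holds its last target.

## Task

The long pale wooden handle of the small steel milk pan is sticking out at the front of the hob, towards the robot, where someone could catch it. Swing the handle inward until it lies parallel with the front edge and points across the middle of the hob towards the red casserole, letting the pan slide round on its spot, upright and without being lifted or shifted off its place, and then let go. Leave the red casserole and the copper saucepan where they are.

Things in the scene. Friction and masses are not known exactly. Their poses are not given: they have to be found in the camera images.
- milk_pan: Small open milk pan of bright steel, 0.4 to 0.75 kg, loose on the flat glass hob, on either the left or the right front ring. Outside diameter 138 mm at the rim, 80 mm high, wall 3 mm. Origin: centre of its underside, on the hob at z = 0, on the pan's axis. Its +x axis points along the handle, away from the pan; z is up. The straight level handle ends 240 mm from the pan's axis. The pan slides and turns on the glass when its handle is moved.
- milk_pan_handle (a point): Point to grip on the milk pan's handle: in the centre of the wooden handle's section, 102 mm from the pan's axis, 66 mm above the hob. The handle there is 20 mm wide and 15 mm thick (top at 74 mm), and runs evenly from 82 to 240 mm from the pan's axis. Axes as the milk pan's: x along the handle outwards, z up.
- casserole: Bystander: red enamel casserole with a lid, a steel lid knob and two short loop handles (front and back, each reaching 97 mm from its axis), 154 mm across, 103 mm high, 1.8 kg, loose on the other front ring. Origin: centre of its underside.
- saucepan: Bystander: larger copper-coloured open saucepan with a steel handle that already points inward, on the left rear ring; 176 mm across, 100 mm high, 1 kg, loose. Its handle ends 250 mm from its axis. Origin: centre of its underside; +x along its handle, outwards.
- hob_middle (a point): Fixed mark point, nothing to be seen there: the middle of the hob's width, between the two front rings, on the glass at z = 0. Its y axis runs parallel with the hob's front edge (left), its x axis to the back. The front edge lies about 200 mm nearer the robot. A solid microwave hangs over the rear of the hob: its front face 100 mm behind this point, its underside about 515 mm above the glass; keep tall wrists clear of it by lifting only a little.

How it is judged:
At the end, for the whole second after the job is handed in: The milk pan's handle points inward across the hob, parallel with the front edge to within 12 degrees; the pan stands upright and at rest on the glass, its centre within 20 mm of where it stood; casserole and saucepan are within 15 mm of their places (angle between the x axis of milk_pan and the y axis of hob_middle, either way round below 0.21 rad and y of milk_pan_handle in the frame of hob_middle between -0.19 and 0.19 m and distance of milk_pan from where it was at the start of the episode below 0.02 m and angle between milk_pan's own z axis and vertical below 0.08 rad and linear speed of milk_pan below 0.02 m/s and angular speed of milk_pan below 0.1 rad/s and distance of each of casserole, saucepan from where it was at the start of the episode below 0.015 m); the robot touches nothing.
It fails at once if the milk pan is lifted more than 20 mm off the hob (height (world z) of milk_pan above 0.02 m).
It fails at once if the milk pan is tipped by more than 14 degrees (angle between milk_pan's own z axis and vertical above 0.25 rad).
It fails at once if the casserole is shoved by more than 15 mm (distance of casserole from where it was at the start of the episode above 0.015 m).
It fails at once if the saucepan is shoved by more than 15 mm (distance of saucepan from where it was at the start of the episode above 0.015 m).
It also fails if it takes over 35 s, if anything falls off the work surface, if the arm or the gripper's body presses on something with over 40 N, if the wrist force passes 120 N, or if a joint passes its speed limit or range.

## Working session

There is one attempt and no reset: what is moved stays moved. The work goes in short steps, Python scripts to look and compute and a tool call to move; the robot and the scene stay as the last step left them, time stands still between calls to the robot, and variables do not carry over. Pictures are saved under pics/ and viewed, and the job is handed in when it is done.

Besides the shell and the picture viewer there is one more tool, called in YAML: its name, and indented under it one key for each argument. arm_command: Moves the arm, as the interface text tells. Its arguments: {"type":"object","properties":{"targets":{"type":"array"},"squeeze":{"type":"number"}},"required":["targets"]}

```bash
mkdir -p pics; ls; python3 - <<'E'
from station import *
import cv2,numpy as np
s=get_state();print(s)
for n in ["side","top"]:
    p,d=grab_frame(n);cv2.imwrite(f"pics/{n}0.png",p[:,:,::-1]);np.savez(f"{n}0.npz",p=p,d=d);print(n,camera_params(n))
E
```

```text
pics
{'t': 0.0, 'q': array([ 1.43708384e+00,  3.59379305e-01,  1.10442863e-02, -3.71051410e-04,
       -1.22407802e+00, -2.88074805e-01]), 'qd': array([-0.00059865, -0.00186918,  0.00100131, -0.00096637, -0.00043951,
        0.00112672]), 'joint_efforts': array([ 1.62910026e-03, -5.82714415e+01,  2.93058836e+01,  6.99696198e+00,
        6.97512121e-03, -1.62443766e-04]), 'eef_pos': array([0.27627166, 0.61565285, 0.40371723]), 'ee_rot': array([ 3.13994345e+00, -1.24929824e-04, -4.21913561e-01]), 'force': array([-0.86666884,  0.33870039, -0.60009267]), 'moment': array([ 0.00394918,  0.00038063, -0.03203323]), 'width': 0.08767313365640088}
side {'mtx': array([[424.03634293,   0.        , 319.1999608 ],
       [  0.        , 424.03634293, 202.41958337],
       [  0.        ,   0.        ,   1.        ]]), 'eye': array([ 0.32593042, -0.71345999,  1.03411588]), 'orientation': array([-2.48501037,  0.01357358, -0.3225959 ])}
top {'mtx': array([[512.3490452 ,   0.        , 320.64068262],
       [  0.        , 512.3490452 , 201.25539365],
       [  0.        ,   0.        ,   1.        ]]), 'eye': array([ 0.32462675, -0.02710868,  1.39513107]), 'orientation': array([-2.96554305,  0.0046491 , -1.56589269])}
```

View pics/top0.png

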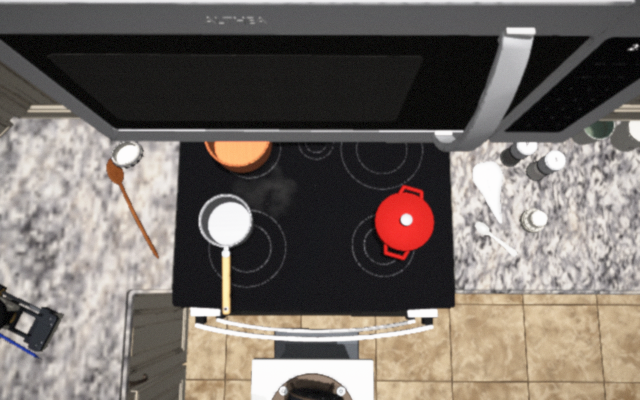

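View pics/side0.png

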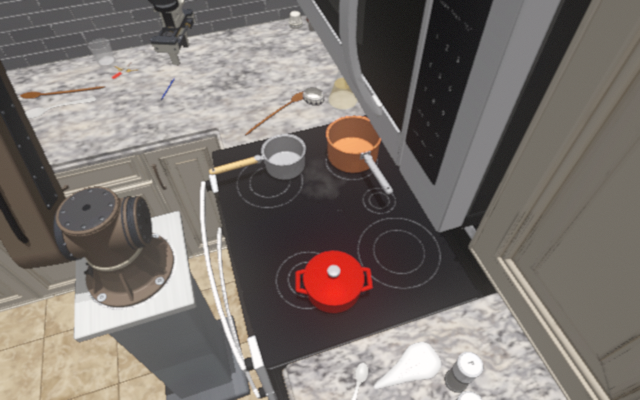

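The top view has image up = +x and left = +y. The milk pan is at about (225,220), with its wooden handle running down to (227,313). The casserole is at (405,220). In the side view the copper saucepan is at (353,143), behind the milk pan, with its handle pointing inward to (388,188).

```bash
cat > h.py <<'E'
import numpy as np,cv2
from scipy.spatial.transform import Rotation as Ro
from station import *
def ray_plane(c,uv,z):
    uv=np.atleast_2d(uv).astype(float);K=c['mtx'];R=Ro.from_euler('xyz',c['orientation']).as_matrix()
    d=np.c_[(uv-K[:2,2])/[K[0,0],K[1,1]],np.ones(len(uv))]@R.T
    return c['eye']+d*((z-c['eye'][2])/d[:,2])[:,None]
def cloud(c,d):
    v,u=np.mgrid[:d.shape[0],:d.shape[1]];K=c['mtx'];R=Ro.from_euler('xyz',c['orientation']).as_matrix()
    P=np.stack([(u-K[0,2])/K[0,0]*d,(v-K[1,2])/K[1,1]*d,d],-1)
    return P@R.T+c['eye']
def circ(p):
    A=np.c_[2*p,np.ones(len(p))];s=np.linalg.lstsq(A,(p**2).sum(1),rcond=None)[0]
    return s[:2],np.sqrt(s[2]+s[:2]@s[:2])
def ransac_circ(p,r0,n=500):
    rng=np.random.default_rng(0);b=None
    for _ in range(n):
        c,r=circ(p[rng.choice(len(p),3,False)])
        if abs(r-r0)>.006: continue
        i=abs(np.linalg.norm(p-c,axis=1)-r)<.003
        if b is None or i.sum()>b.sum(): b=i
    c,r=circ(p[b]);return c,r,b.sum()
def measure(n,p,d):
    c=camera_params(n);P=cloud(c,d);hsv=cv2.cvtColor(p,cv2.COLOR_RGB2HSV)
    H,S,V=cv2.split(hsv);X,Y,Z=P[...,0],P[...,1],P[...,2]
    roi=(X>.3)&(X<.95)&(abs(Y)<.45)&(Z>.02)&(Z<.15)
    print(n,'glass z',np.median(Z[(V<30)&(X>.4)&(X<.8)&(abs(Y)<.3)&(abs(Z)<.03)]))
    w=roi&(H>14)&(H<32)&(S>70)&(V>120)&(Z>.05)&(Z<.09)
    k,l,st,_=cv2.connectedComponentsWithStats(w.astype(np.uint8));j=1+np.argmax(st[1:,4]);v,u=np.nonzero(l==j)
    q=ray_plane(c,np.c_[u,v],.072)[:,:2]
    m=q.mean(0);e=np.linalg.svd(q-m,full_matrices=False)[2][0];t=(q-m)@e
    print(' wood n',len(q),'z',np.median(Z[l==j]),'ends',m+e*t.min(),m+e*t.max(),'mid',m,'len',np.ptp(t))
    r=roi&(S<60)&(Z>.068)&(Z<.09)
    k,l,st,_=cv2.connectedComponentsWithStats(r.astype(np.uint8));j=1+np.argmax(st[1:,4])
    pts=P[l==j][:,:2]
    print(' rim n',len(pts),ransac_circ(pts,.069),pts.min(0),pts.max(0))
    red=roi&((H<6)|(H>174))&(S>150)
    print(' red bbox',P[red].min(0),P[red].max(0),np.median(P[red],0))
    cu=roi&(H>5)&(H<16)&(S>120)&(Z>.09)
    if cu.sum()>30: print(' copper rim',cu.sum(),ransac_circ(P[cu][:,:2],.087))
E
python3 - <<'E'
from h import *
for n in ["side","top"]:
    z=np.load(f"{n}0.npz");measure(n,z['p'],z['d'])
E
```

```text
side glass z nan
 wood n 224 z 0.07138232959301605 ends [0.41728326 0.21839278] [0.3004095  0.21494382] mid [0.35642452 0.21659683] len 0.11692463940758108
 rim n 351 (array([0.50730721, 0.2267075 ]), np.float64(0.06488470856328674), np.int64(253)) [0.41129492 0.15960025] [0.57618824 0.29866935]
 red bbox [ 0.40964085 -0.31578052  0.02047142] [ 0.60798448 -0.16213564  0.08526335] [ 0.50160292 -0.25431064  0.07302281]
 copper rim 221 (array([0.7335886 , 0.19944202]), np.float64(0.08400873780338959), np.int64(189))
top glass z -0.0016549536681178534
 wood n 270 z 0.07100293072144237 ends [0.41544639 0.22434297] [0.30165279 0.22028718] mid [0.35782922 0.2222894 ] len 0.11386585271481403
 rim n 468 (array([0.50729754, 0.22878879]), np.float64(0.06549466979487255), np.int64(364)) [0.41286617 0.16131546] [0.57560826 0.29670804]
 red bbox [ 0.41125613 -0.31426075  0.02046663] [ 0.60851372 -0.16188621  0.08704755] [ 0.50484717 -0.23518764  0.07293415]
 copper rim 157 (array([0.73359853, 0.20154754]), np.float64(0.08382285588117673), np.int64(153))
  return _methods._mean(a, axis=axis, dtype=dtype,
  ret = ret.dtype.type(ret / rcount)
```

```bash
sed -i 's/(X>.3)&(X<.95)/(X>.22)\&(X<.95)/' h.py; python3 - 2>/dev/null <<'E'
from h import *
for n in ["side","top"]:
    z=np.load(f"{n}0.npz");measure(n,z['p'],z['d'])
c=camera_params('top')
print(ray_plane(c,[[175,305],[455,305],[315,250]],0))
E
```

```text
side glass z nan
 wood n 270 z 0.07136242999883263 ends [0.41723487 0.21863545] [0.26923499 0.21344858] mid [0.34454894 0.21608807] len 0.14809074136030598
 rim n 351 (array([0.50730721, 0.2267075 ]), np.float64(0.06488470856328674), np.int64(253)) [0.41129492 0.15960025] [0.57618824 0.29866935]
 red bbox [ 0.40964085 -0.31578052  0.02047142] [ 0.60798448 -0.16213564  0.08526335] [ 0.50160292 -0.25431064  0.07302281]
 copper rim 221 (array([0.7335886 , 0.19944202]), np.float64(0.08400873780338959), np.int64(189))
top glass z -0.0016549536681178534
 wood n 328 z 0.07099604728278985 ends [0.41544584 0.22436106] [0.26949319 0.2191607 ] mid [0.34487782 0.22184669] len 0.14604527325128364
 rim n 468 (array([0.50729754, 0.22878879]), np.float64(0.06549466979487255), np.int64(364)) [0.41286617 0.16131546] [0.57560826 0.29670804]
 red bbox [ 0.41125613 -0.31426075  0.02046663] [ 0.60851372 -0.16188621  0.08704755] [ 0.50484717 -0.23518764  0.07293415]
 copper rim 157 (array([0.73359853, 0.20154754]), np.float64(0.08382285588117673), np.int64(153))
[[ 0.28952017  0.36852488  0.        ]
 [ 0.29326852 -0.37904535  0.        ]
 [ 0.43805356 -0.00472382  0.        ]]
```

arm_command:
  targets:
    - [[0, 0, -0.149], [7.2, -21.7, -3], 0]
    - [[0, 0, -0.149], [7.2, -21.7, -3], 0]
    - [[0, 0, -0.149], [7.2, -21.7, -3], 0]
    - [[0, 0, -0.149], [7.2, -21.7, -3], 0]
    - [[0, 0, -0.149], [7.2, -21.7, -3], 0]
    - [[0, 0, -0.149], [7.2, -21.7, -3], 0]
    - [[0, 0, -0.149], [7.2, -21.7, -3], 0]
    - [[0, 0, -0.149], [7.2, -21.7, -3], 0]
  squeeze: 20

```text
t: 0.9
eef_pos: [0.3341, 0.4412, 0.3802]
ee_rot: [3.141, -0.001, -1.62]
force: [-0.2, 0.1, -0.2]
width: 0.0873
```

arm_command:
  targets:
    - [[0, 0, -0.149], [7.2, -21.7, -3], 0]
    - [[0, 0, -0.149], [7.2, -21.7, -3], 0]
    - [[0, 0, -0.149], [7.2, -21.7, -3], 0]
    - [[0, 0, -0.149], [7.2, -21.7, -3], 0]
    - [[0, 0, -0.149], [7.2, -21.7, -3], 0]
    - [[0, 0, -0.149], [7.2, -21.7, -3], 0]
    - [[0, 0, -0.149], [7.2, -21.7, -3], 0]
    - [[0, 0, -0.149], [7.2, -21.7, -3], 0]

```text
t: 1.7
eef_pos: [0.3916, 0.2676, 0.3564]
ee_rot: [-3.141, -0.0, -2.812]
force: [0.6, -0.0, 0.9]
width: 0.0877
```

arm_command:
  targets:
    - [[0, 0, -0.149], [7.2, -21.7, -3], 0]
    - [[0, 0, -0.149], [7.2, -21.7, -3], 0]
    - [[0, 0, 0], [0, 0, 0], 0]
    - [[0, 0, 0], [0, 0, 0], 0]

```text
t: 2.1
eef_pos: [0.406, 0.2248, 0.3506]
ee_rot: [-3.142, -0.0, -3.103]
force: [-0.3, -0.1, 0.9]
width: 0.0876
```

```bash
python3 - 2>/dev/null <<'E'
from h import *
s=get_state();print(s['t'],s['q'].round(3),s['eef_pos'],s['ee_rot'],s['force'])
c=camera_params('wrist');print(c)
p,d=grab_frame('wrist');cv2.imwrite("pics/w1.png",p[:,:,::-1]);np.savez("w1.npz",p=p,d=d)
p,d=grab_frame('top');cv2.imwrite("pics/top1.png",p[:,:,::-1])
E
```

```text
2.1 [ 0.932  0.053 -0.514 -0.    -1.004 -2.464] [0.40604144 0.22482933 0.35059752] [-3.14152711e+00 -9.26749680e-05 -3.10334889e+00] [-0.25862813 -0.13687201  0.91885096]
{'mtx': array([[309.70691629,   0.        , 317.2196642 ],
       [  0.        , 309.70691629, 191.26127861],
       [  0.        ,   0.        ,   1.        ]]), 'eye': array([0.33463588, 0.22107344, 0.3301218 ]), 'orientation': array([ 2.87378646e+00, -7.72044225e-04,  1.60887905e+00])}
```

View wrist.

View pics/w1.png

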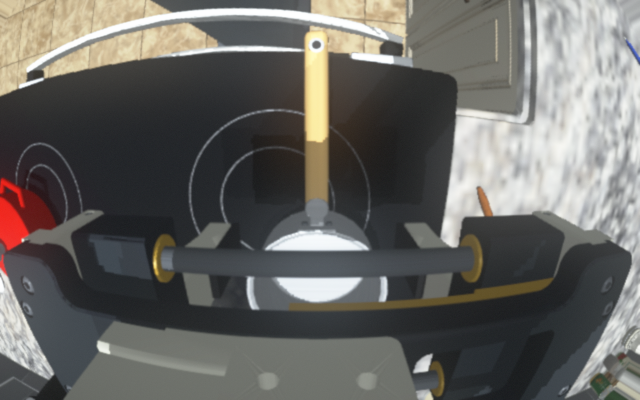

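View pics/top1.png

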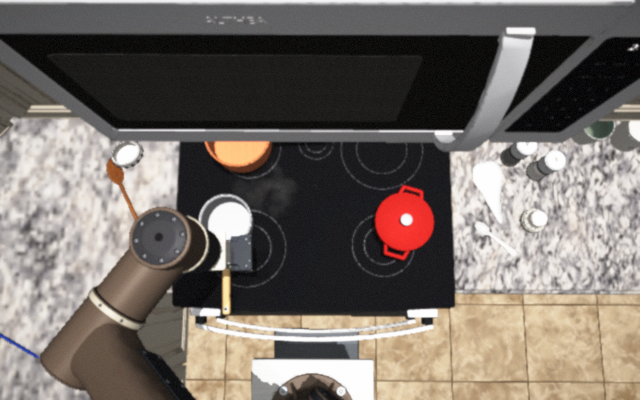

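The wrist view shows the handle running up from (316,215) to (316,35), midway between the open fingers at about (205,255) and (430,255). I'll measure its line from this view.

```bash
cat >> h.py <<'E'
def fish(c,uv,z):
    uv=np.atleast_2d(uv).astype(float);K=c['mtx'];R=Ro.from_euler('xyz',c['orientation']).as_matrix()
    a=(uv-K[:2,2])/K[0,0];th=np.linalg.norm(a,axis=1)
    d=np.c_[a*(np.sin(th)/np.maximum(th,1e-9))[:,None],np.cos(th)]@R.T
    return c['eye']+d*((z-c['eye'][2])/d[:,2])[:,None]
E
python3 - 2>/dev/null <<'E'
from h import *
p=np.load('w1.npz')['p'];c=camera_params('wrist')
H,S,V=cv2.split(cv2.cvtColor(p,cv2.COLOR_RGB2HSV))
m=((H>12)&(H<32)&(S>60)&(V>90)).astype(np.uint8);m[:30]=0;m[:,:270]=0;m[:,360:]=0;m[210:]=0
k,l,st,_=cv2.connectedComponentsWithStats(m);j=1+np.argmax(st[1:,4]);print(st[j])
for v in range(40,210,20):
    u=np.nonzero(l[v]==j)[0]
    if len(u): a=fish(c,[[u.min()-.5,v],[u.max()+.5,v]],.072);print(v,u.min(),u.max(),a.mean(0).round(4),'w',np.linalg.norm(a[0]-a[1]).round(4))
E
```

```text
[ 303   30   47  172 4302]
40 304 348 [0.2762 0.227  0.072 ] w 0.037
60 304 328 [0.294  0.2194 0.072 ] w 0.0205
80 303 329 [0.3109 0.2201 0.072 ] w 0.0221
100 304 328 [0.3277 0.2207 0.072 ] w 0.0206
120 304 328 [0.3444 0.2214 0.072 ] w 0.0207
140 305 328 [0.3611 0.2225 0.072 ] w 0.02
160 305 328 [0.3781 0.2231 0.072 ] w 0.0203
180 305 327 [0.3955 0.2234 0.072 ] w 0.0197
200 305 327 [0.4134 0.2241 0.072 ] w 0.0201
```

arm_command:
  targets:
    - [[0, 0, 0], [0, -1, -21], 0]
    - [[0, 0, 0], [0, 0, -25], 0]
    - [[0, 0, 0], [0, 0, -25], 0]
    - [[0, 0, 0], [0, 0, -25], 0]
    - [[0, 0, 0], [0, 0, -20], 0]
    - [[0, 0, 0], [0, 0, -10], 0]
    - [[0, 0, 0], [0, 0, 0], 0]
    - [[0, 0, 0], [0, 0, 0], 0]

```text
t: 3.0
eef_pos: [0.4062, 0.2248, 0.2252]
ee_rot: [3.141, 0.0, -3.103]
force: [0.0, 1.1, -0.4]
width: 0.0873
```

arm_command:
  targets:
    - [[0, 0, 0], [0, 0, 0], 0.4]
    - [[0, 0, 0], [0, 0, 0], 0.6]
    - [[0, 0, 0], [0, 0, 0], 0.7]
    - [[0, 0, 0], [0, 0, 0], 0.85]
    - [[0, 0, 0], [0, 0, 0], 1]
    - [[0, 0, 0], [0, 0, 0], 1]
  squeeze: 15

```text
t: 3.6
eef_pos: [0.406, 0.2242, 0.2247]
ee_rot: [3.141, 0.0, -3.104]
force: [0.3, -0.1, -0.5]
width: 0.0448
```

```bash
python3 - 2>/dev/null <<'E'
from h import *
s=get_state();print(s['t'],s['q'].round(3),s['eef_pos'],s['ee_rot'],s['force'],s['moment'],s['width'])
p,d=grab_frame('top');cv2.imwrite("pics/top2.png",p[:,:,::-1]);measure('top',p,d)
E
```

```text
3.6 [ 0.931  0.22  -0.673 -0.    -0.678 -2.464] [0.40596088 0.22421094 0.22473956] [ 3.14147878e+00  7.56976680e-05 -3.10385550e+00] [ 0.31513244 -0.05620541 -0.50307823] [ 0.0421851  -0.11911576 -0.01434701] 0.044761673742403175
top glass z -0.001592693822024538
 wood n 269 z 0.07087062242148923 ends [0.37249386 0.22252662] [0.26952166 0.21946821] mid [0.32682951 0.22117033] len 0.10301761300062799
 rim n 282 (array([0.50762713, 0.22828839]), np.float64(0.06504196779542658), np.int64(248)) [0.45396464 0.16111843] [0.57517657 0.29699545]
 red bbox [ 0.41099821 -0.31472494  0.0216388 ] [ 0.60911572 -0.16193217  0.08649693] [ 0.50436636 -0.23519078  0.07278494]
 copper rim 156 (array([0.73461291, 0.20160271]), np.float64(0.08466244943223962), np.int64(149))
```

Fingers still closing; continue.

arm_command:
  targets:
    - [[0, 0, 0], [0, 0, 0], 1]
    - [[0, 0, 0], [0, 0, 0], 1]
    - [[0, 0, 0], [0, 0, 0], 1]
    - [[0, 0, 0], [0, 0, 0], 1]
    - [[0, 0, 0], [0, 0, 0], 1]
    - [[0, 0, 0], [0, 0, 0], 1]

```text
t: 4.25
eef_pos: [0.4059, 0.2242, 0.2246]
ee_rot: [-3.142, -0.0, -3.104]
force: [-0.2, -0.2, -0.7]
width: 0.0195
```

```bash
python3 - 2>/dev/null <<'E'
from h import *
s=get_state();print(s['t'],s['q'].round(3),s['eef_pos'],s['ee_rot'],s['force'],s['moment'],s['width'])
C=np.array([507.3,228.0]);p=s['eef_pos'][:2]*1000
# handle dir now = yaw (tool x = handle dir +-); rotate to 270deg
a=s['ee_rot'][2]; tot=(1.5*np.pi-(a+2*np.pi)) ; print('tot',tot)
n=18
last=p
for i in range(1,n+1):
    t=tot*i/n;R=np.array([[np.cos(t),-np.sin(t)],[np.sin(t),np.cos(t)]]);x=C+R@(p-C);print(i,(x-last).round(1),x.round(1));last=x
print(tot/n)
E
```

```text
4.25 [ 0.931  0.221 -0.673  0.    -0.677 -2.464] [0.40594437 0.22419822 0.22462969] [-3.14153304e+00 -4.39420533e-05 -3.10378182e+00] [-0.15418561 -0.17563164 -0.74568629] [-0.01921961 -0.19672565  0.00551765] 0.019540687153672055
tot 1.5329854911607956
1 [ 0.7 -8.6] [406.6 215.6]
2 [ 1.4 -8.5] [408.1 207.1]
3 [ 2.1 -8.4] [410.2 198.7]
4 [ 2.8 -8.2] [413.  190.6]
5 [ 3.5 -7.9] [416.6 182.7]
6 [ 4.2 -7.6] [420.8 175.1]
7 [ 4.8 -7.2] [425.6 167.9]
8 [ 5.4 -6.7] [431.  161.2]
9 [ 6.  -6.3] [436.9 155. ]
10 [ 6.5 -5.7] [443.4 149.2]
11 [ 6.9 -5.2] [450.3 144.1]
12 [ 7.3 -4.5] [457.7 139.5]
13 [ 7.7 -3.9] [465.4 135.6]
14 [ 8.  -3.2] [473.4 132.4]
15 [ 8.3 -2.5] [481.6 129.9]
16 [ 8.4 -1.8] [490.1 128. ]
17 [ 8.6 -1.1] [498.6 126.9]
18 [ 8.6 -0.4] [507.3 126.6]
0.0851658606200442
```

Gripped: the opening is 19.5 mm. Now the swing, about the pan's axis.

arm_command:
  targets:
    - [[0, 0, 0.085], [0.7, -8.6, 0], 1]
    - [[0, 0, 0.085], [1.4, -8.5, 0], 1]
    - [[0, 0, 0.085], [2.1, -8.4, 0], 1]
    - [[0, 0, 0.085], [2.8, -8.2, 0], 1]
    - [[0, 0, 0.085], [3.5, -7.9, 0], 1]
    - [[0, 0, 0.085], [4.2, -7.6, 0], 1]

```text
t: 4.85
eef_pos: [0.4207, 0.1746, 0.2246]
ee_rot: [3.141, -0.0, -2.591]
force: [-0.9, -0.3, -0.7]
width: 0.02
```

```bash
python3 - 2>/dev/null <<'E'
from h import *
s=get_state();print(s['t'],s['q'].round(3),s['eef_pos'],s['ee_rot'],s['force'],s['moment'],s['width'])
p,d=grab_frame('top');cv2.imwrite("pics/top3.png",p[:,:,::-1]);measure('top',p,d)
E
```

```text
4.85 [ 0.828  0.208 -0.69  -0.    -0.672 -1.848] [0.4206577  0.1746355  0.22463089] [ 3.14149426e+00 -9.96175470e-05 -2.59050441e+00] [-0.92252905 -0.25185989 -0.72779434] [ 0.13156643 -0.20429015 -0.13514412] 0.01997315153522568
top glass z -0.0016011050247887182
 wood n 223 z 0.07055335530329732 ends [0.39937843 0.16136125] [0.30378047 0.10275301] mid [0.36048771 0.13751852] len 0.11213338170416108
 rim n 203 (array([0.50838485, 0.22758541]), np.float64(0.06513818864019369), np.int64(179)) [0.48725521 0.16008107] [0.57508019 0.29115372]
 red bbox [ 0.41119123 -0.31447819  0.02028087] [ 0.60879718 -0.16154593  0.0846494 ] [ 0.50453841 -0.23502104  0.07292747]
 copper rim 159 (array([0.73335677, 0.20154814]), np.float64(0.08385217430760553), np.int64(154))
```

View pics/top3.png

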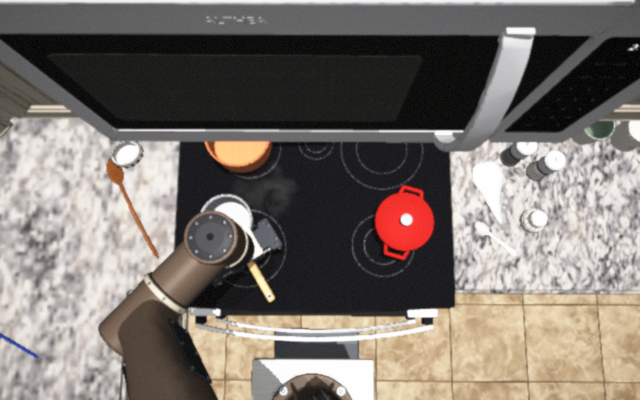

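The handle has turned about 30°; its tip is now at (270,300). The pan centre is within about 1 mm of its place and the forces are small. I'll go on.

arm_command:
  targets:
    - [[0, 0, 0.085], [4.8, -7.2, 0], 1]
    - [[0, 0, 0.085], [5.4, -6.7, 0], 1]
    - [[0, 0, 0.085], [6.0, -6.3, 0], 1]
    - [[0, 0, 0.085], [6.5, -5.7, 0], 1]
    - [[0, 0, 0.085], [6.9, -5.2, 0], 1]
    - [[0, 0, 0.085], [7.3, -4.5, 0], 1]

```text
t: 5.5
eef_pos: [0.4577, 0.1393, 0.2246]
ee_rot: [3.141, -0.0, -2.082]
force: [0.6, 0.3, -0.7]
width: 0.0199
```

arm_command:
  targets:
    - [[0, 0, 0.085], [7.7, -3.9, 0], 1]
    - [[0, 0, 0.085], [8.0, -3.2, 0], 1]
    - [[0, 0, 0.085], [8.3, -2.5, 0], 1]
    - [[0, 0, 0.085], [8.4, -1.8, 0], 1]
    - [[0, 0, 0.085], [8.6, -1.1, 0], 1]
    - [[0, 0, 0.085], [8.6, -0.4, 0], 1]
    - [[0, 0, 0], [0, 0, 0], 1]
    - [[0, 0, 0], [0, 0, 0], 1]

```text
t: 6.3
eef_pos: [0.5072, 0.1266, 0.2247]
ee_rot: [-3.141, 0.0, -1.577]
force: [2.5, -0.1, -1.2]
width: 0.0197
```

```bash
python3 - 2>/dev/null <<'E'
from h import *
s=get_state();print(s['t'],s['q'].round(3),s['eef_pos'],s['ee_rot'],s['force'],s['moment'],s['width'])
for n in ['top','side']:
    p,d=grab_frame(n);cv2.imwrite(f"pics/{n}4.png",p[:,:,::-1]);measure(n,p,d)
E
```

```text
6.3 [ 0.62   0.304 -0.546  0.    -0.721 -0.627] [0.50720706 0.12663668 0.22465219] [-3.14120304e+00  1.97127967e-04 -1.57718916e+00] [ 2.45377547 -0.09011713 -1.17587764] [ 0.05229492 -0.5629736  -0.0304651 ] 0.01973508724971718
top glass z -0.0015520915574472882
 wood n 172 z 0.07121834219740975 ends [0.50790617 0.09938795] [ 0.50282741 -0.01062492] mid [0.50576891 0.05309212] len 0.1101300400791225
 rim n 94 (array([0.46087426, 0.03206385]), np.float64(0.05037652060269399), np.int64(53)) [ 0.50176234 -0.00536456] [0.51342568 0.06487383]
 red bbox [ 0.41134549 -0.31456705  0.02014298] [ 0.60906446 -0.16178897  0.08684958] [ 0.50439092 -0.23498899  0.07280908]
 copper rim 137 (array([0.73481533, 0.20150215]), np.float64(0.08485643066302588), np.int64(127))
side glass z nan
 wood n 249 z 0.07191035065487517 ends [0.50672651 0.13250776] [ 0.50533622 -0.01704233] mid [0.50601921 0.05642562] len 0.14955654783497602
 rim n 185 (array([ 0.78863105, -0.02262105]), np.float64(0.05029257764617248), np.int64(40)) [ 0.72157985 -0.04992422] [0.75753413 0.11715069]
 red bbox [ 0.40925354 -0.31615536  0.02022399] [ 0.60801888 -0.16077705  0.08310731] [ 0.50148952 -0.25416198  0.07301791]
 copper rim 226 (array([0.73331857, 0.1993792 ]), np.float64(0.08368903121737394), np.int64(198))
```

View pics/top4.png

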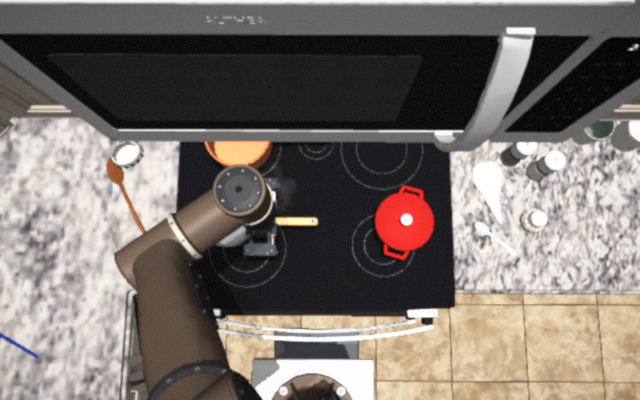

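View pics/side4.png

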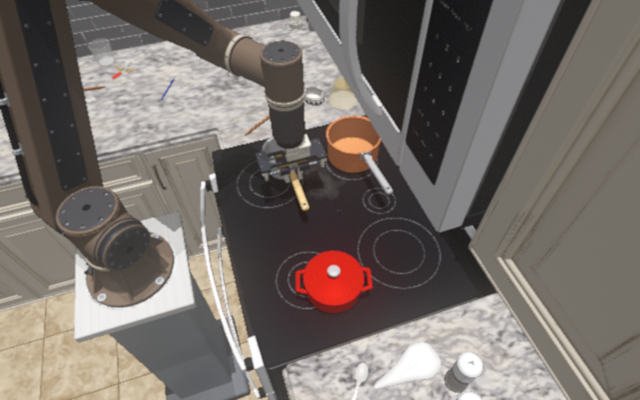

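The handle lies horizontal from (275,221) to (317,221), pointing at the casserole. Both bystanders are unmoved. I'll release.

arm_command:
  targets:
    - [[0, 0, 0], [0, 0, 0], 0.7]
    - [[0, 0, 0], [0, 0, 0], 0.5]
    - [[0, 0, 0], [0, 0, 0], 0.3]
    - [[0, 0, 0], [0, 0, 0], 0.1]
    - [[0, 0, 0], [0, 0, 0], 0]
    - [[0, 0, 0], [0, 0, 0], 0]
    - [[0, 0, 0], [0, 0, 0], 0]
    - [[0, 0, 0], [0, 0, 0], 0]

```text
t: 7.2
eef_pos: [0.5071, 0.1265, 0.2246]
ee_rot: [3.142, -0.0, -1.574]
force: [0.3, -0.0, -0.0]
width: 0.0769
```

arm_command:
  targets:
    - [[0, 0, 0], [0, 0, 0], 0]
    - [[0, 0, 0], [0, 0, 0], 0]
    - [[0, 0, 0], [0, 0, 0], 0]
    - [[0, 0, 0], [0, 0, 0], 0]

```text
t: 7.6
eef_pos: [0.5072, 0.1265, 0.2247]
ee_rot: [-3.142, 0.0, -1.574]
force: [0.2, 0.1, 0.9]
width: 0.0877
```

arm_command:
  targets:
    - [[0, 0, 0], [0, 0, 15], 0]
    - [[0, 0, 0], [0, 0, 20], 0]
    - [[0, 0, 0], [0, 0, 20], 0]
    - [[0, 0, 0], [0, 0, 20], 0]
    - [[0, 0, 0], [-20, 0, 5], 0]
    - [[0, 0, 0], [-30, 0, 0], 0]
    - [[0, 0, 0], [-30, 0, 0], 0]
    - [[0, 0, 0], [0, 0, 0], 0]

```text
t: 8.4
eef_pos: [0.4243, 0.1256, 0.3047]
ee_rot: [3.141, 0.0, -1.574]
force: [0.6, 0.4, -0.1]
width: 0.0876
```

```bash
python3 - 2>/dev/null <<'E'
from h import *
s=get_state();print(s['t'],s['eef_pos'],s['ee_rot'],s['force'],s['width'])
for n in ['top','side']:
    p,d=grab_frame(n);cv2.imwrite(f"pics/{n}5.png",p[:,:,::-1]);measure(n,p,d)
E
```

```text
8.4 [0.42428303 0.12555879 0.30469532] [ 3.14065165e+00  3.93155700e-04 -1.57352628e+00] [ 0.56954206  0.43459227 -0.07327229] 0.0875502847016778
top glass z -0.0015550676532003482
 wood n 164 z 0.06991038867887234 ends [0.50582163 0.09918072] [ 0.50433887 -0.01063239] mid [0.50516985 0.05091025] len 0.10982311782118637
 rim n 202 (array([0.50731508, 0.22739095]), np.float64(0.06659446090755473), np.int64(180)) [0.48460736 0.17488231] [0.57705853 0.29703438]
 red bbox [ 0.41117856 -0.3144061   0.020691  ] [ 0.60929151 -0.16176974  0.08537103] [ 0.50482761 -0.23510267  0.07266921]
 copper rim 154 (array([0.73398018, 0.20180857]), np.float64(0.0840541074357927), np.int64(145))
side glass z nan
 wood n 253 z 0.07198534674788193 ends [0.50617844 0.13350656] [ 0.5055234  -0.01705882] mid [0.50585194 0.05845715] len 0.15056680619030877
 rim n 171 (array([0.79827249, 0.06650493]), np.float64(0.06716753501099187), np.int64(36)) [ 0.72154183 -0.05013945] [0.75739349 0.11806753]
 red bbox [ 0.40922874 -0.31590375  0.02005386] [ 0.60731102 -0.16273234  0.08452277] [ 0.50175365 -0.2546207   0.0730371 ]
 copper rim 224 (array([0.73378082, 0.19940709]), np.float64(0.08389155624867277), np.int64(199))
```

View pics/top5.png

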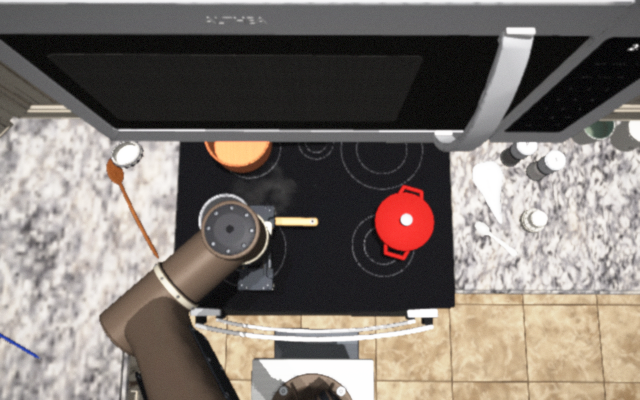

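View pics/side5.png

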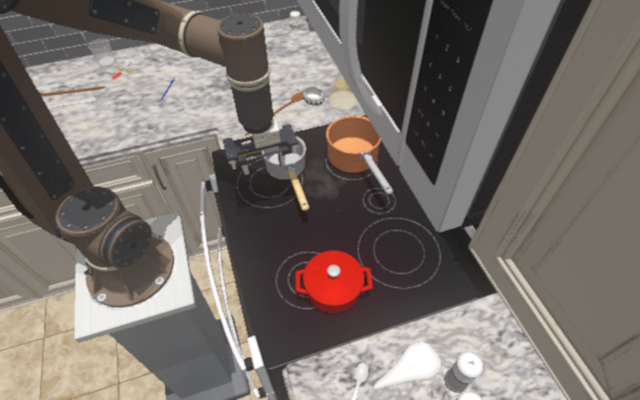

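The gripper is clear and the pan stands on its ring. In the top view the handle runs level at row 221 out to (317,221).

```bash
python3 -c "
from station import *
s=get_state();print(s['qd'].round(4),s['force']);print(job_done())"
```

```text
[-0.0144  0.0269  0.0287  0.005   0.0009  0.0052] [ 0.41608348  0.28009863 -0.126581  ]
the job is handed in; nothing more can be done
None
```

The milk pan's handle now points across the hob towards the red casserole, parallel with the front edge. I gripped it 101 mm from the pan's axis and swung it 88° about that axis, keeping the gripper at a constant height. I then opened the fingers, lifted clear and handed the job in at about 8.5 s.

My last checks, from the cameras after letting go:
- **Handle angle:** within about 1° of parallel with the front edge in both views.
- **Pan position:** the centre is at (0.507, 0.227) in the top view, about 1.5 mm from where it stood. The side view's rim fit failed because the arm hid the pan, so only the top view gives this figure.
- **Pan upright:** the handle's height was unchanged at 70 to 72 mm, which fits the pan standing flat. I did not measure its tilt directly.
- **Grip point:** by calculation it lies about 0.13 m to the left of the middle of the hob, inside the 0.19 m limit.
- **Casserole and saucepan:** both match their first measurements to about 1 to 2 mm, which is measurement noise.
- **Forces:** the readings I took during the swing stayed under 3 N. With the gripper open they were about 0.5 N, so nothing was being touched.

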